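Slide the tall crate home and bar it in

TASK

Push the tall crate of steel offcuts low, at its footboard, so that it slides along the worktop without tipping, until it stands fully home against the stop of its bay. Then push the bay's retaining bar round until it is fully closed across the front of the footboard. Only push: do not lift the crate, and do not disturb the spray can, the jar or the tape measure beside the bay.

Things in the scene. Friction and masses are not known exactly. Their poses are not given: they have to be found in the camera images.
- crate: Tall slatted wooden crate of steel offcuts, 0.7 to 1 kg; pushed near its top it tips. Body 100 (x) x 130 (y) x 170 mm high, +x towards the bay. Origin: underside, below the body's middle. Its base, 30 mm high, sticks out 45 mm at the -x side as a footboard: front face 95 mm from the origin along -x; far face 50 mm along +x. It stands loose before the bay, to be slid 95 to 130 mm.
- footboard (a point): Middle of the front (-x) face of the crate's footboard, 15 mm above the worktop: the place to push, along the crate's +x. Face 130 mm wide, 30 mm high.
- bay: Fixed dark steel bay: a stop 190 mm wide, 32 mm high and two smooth, slippery rails as high, 142 mm apart, that flare to a mouth about 90 mm before the stop. Origin: on the worktop, middle of the stop's face; x points into the bay (the way the crate goes), y left. With the crate home its far face touches the stop: crate origin at x = -0.050, y = 0 (+-6 mm), footboard's front face at x = -0.145.
- bar_pivot (a point): Axis of the retaining bar, on a post 43 mm high at the bay's left front, at (-0.160, 0.115, 0.023) in the bay's frame: 23 mm above the worktop, half-way up the bar. Axes as the bay's.
- bar (a joint): Angle (rad) of the retaining bar about the upright axis at bar_pivot. 0: it points along the bay's -x (open); it grows as it swings to the bay's -y; 1.571, its end stop: fully closed, across the front of the footboard, 10 mm from it. Starts at -0.4 to 0.15; friction (0.08 N m) leaves it where it is pushed. Steel flat 10 mm thick, 9 to 37 mm above the worktop, 118 mm from axis to end.
- bar_end (a point): Point on the retaining bar's centre line near its free end, 110 mm from bar_pivot, 23 mm above the worktop. It moves with the bar.
- spray_can: Light spray can with a cap, 68 mm in diameter, 185 mm high, standing loose to the right of the bay; origin at the middle of its underside. Leave it alone.
- jar: Clear jar with a yellow lid, 82 mm in diameter, 136 mm high, standing loose to the right of the bay; origin at the middle of its underside. Leave it alone.
- tape_measure: Orange tape measure, 37 x 85 x 60 mm high, standing loose to the left of the bay; origin at the middle of its underside. Leave it alone.

How it is judged:
By the outcome, as a careful person would: the job done as asked, in the order asked, and still so for the second after the job is handed in, with the robot touching nothing.
It also fails if it takes over 58 s, if anything falls off the work surface, if the arm or the gripper's body presses on something with over 40 N, if the wrist force passes 120 N, or if a joint passes its speed limit or range.

ROBOT

A 6-joint arm with a two-finger parallel gripper is mounted at the origin on the work surface; the furniture and walls round the work are solid. World frame = base frame: x ahead of the robot, y to its left, z up, the work surface at z = 0. Lengths are in m, angles in rad, forces in N, time in s.
With the tool pointing down it reaches from about 0.375 to 0.9 m from the base axis. Payload 3.1 kg.
Tool frame: the origin (TCP) lies at the very end of the fingers, on their centre line; the grasp point (between the pads) lies 19 mm behind it; x points along the fingers, z is the direction in which the jaws open and shut, and the axes are right-handed (so a half turn about x gives the same grasp; the last joint's range is limited). The gripper opens to 87 mm and grips with 3 to 60 N. Pads are 19 mm wide; open, the fingers measure 117 mm over their backs; the gripper's body (75 mm by 190 mm) begins 51 mm behind the grasp point.
Start: joints at [1.085, 0.527, 1.433, -0, 1.181, -0.178], TCP at [0.189, 0.596, 0.192] pointing down, gripper open.
Joint ranges: [-3.08, 3.08], [-0.75, 2.2], [0.22, 2.44], [-1.43, 4.57], [0, 2.65], [-2.85, 2.85]. Speed limits (rad/s): [2.79, 2.79, 3.14, 3.14, 3.14, 3.14].

INTERFACE

Orientations are given as [roll, pitch, yaw] about the fixed x, y, z axes, in that order (R = Rz(yaw) Ry(pitch) Rx(roll)).
In Python, from cell import * gives the robot as it stands.
- The arm moves only by the shell command python3 -m inch 'ROWS' [OPENING] [FORCE]. ROWS is JSON, a list of rows, each a list of 4 numbers: the shift along the tool's x, y, z in m, then the turn about the tool's x in units of 6 degrees (1.0 is 6 degrees). A call has 1 to 12 rows; each row shifts and turns the commanded pose from where the row before left it, along the tool's axes as they then stand; what a row does not reach is not made up. A row lasts 1/8 s, in which the tool goes at most 62.5 mm and 10.7 degrees, less where a joint would pass 70% of its speed; a pose out of reach is approached as far as the arm can. A call with a gripper value outside its range is refused whole. OPENING is the opening, from 0 (shut) to 1 (fully open), set as the call begins (- or left out, the last holds). The fingers move at their own pace and stop on an object; FORCE is the grip in N (left out, the last holds). Time passes only in rows, so rows that do not move let the fingers close. It gives the time, the measured TCP pose, the force and the opening at its end, in the units of the state.
- get_obs(): the state, without advancing time (a new reading comes with each control period).
- capture(name): name is "side" or "top"; returns (picture, depth): 480x640x3 uint8, red, green, blue; 480x640 float32, m along the optical axis (not along the pixel's ray), 0 where there is no reading.
- camera_model(name): a dict with "fx", "fy", "cx", "cy" (pixels), "rvec" (rotation vector, rad) and "tvec" (3), from world to camera coordinates, as OpenCV has them. Camera axes: x right, y down, z forward; pixel columns grow to the right and rows downward; lengths in m; the calibration is good to about 2 mm. A picture is of the moment at which its call begins. camera_model takes no time and is no camera call.
- hand_in(): hands the job in, once; it reports no verdict.
The state is a dict: "time_s": time; "joint_positions": joint angles; "qd": joint speeds; "tau": joint torques, N m; "tcp_pos": TCP position; "ee_rot": TCP orientation; "ft_force": force on the tool from outside, world axes, zero at the start; "torque": the same for the moment, N m; "width": finger opening in m.
Only numpy, scipy, OpenCV 4.12 (cv2) and the standard library are available. Lean on these libraries where they do the work, as an engineer would, in place of code of your own. Each camera call takes 0.05 s, during which the arm holds its last target. There are 200 camera calls.

## Working session

There is one attempt and no reset: what is moved stays moved. The work goes in short steps, Python scripts to look and compute and a shell command to move; the robot and the scene stay as the last step left them, time stands still between calls to the robot, and variables do not carry over. Pictures are saved under pics/ and viewed, on a budget of 10 in all, crops included, one or two more only if the job needs it, and the job is handed in when it is done.

```bash
mkdir -p pics; ls
python3 - <<'E'
from cell import *
import cv2,numpy as np
for n in("top","side"):
    p,d=capture(n); cv2.imwrite(f"pics/{n}0.png",p[:,:,::-1]); np.save(f"pics/{n}0.npy",d)
    m=camera_model(n); print(n,m)
o=get_obs();print(o)
E
```

```text
pics
top {'fx': 478.13886968034706, 'fy': 478.13886968034706, 'cx': 328.9105835327839, 'cy': 244.481731000097, 'rvec': array([ 2.17906781, -2.12064424,  0.2115272 ]), 'tvec': array([-0.18976256,  0.56375119,  0.92503747])}
side {'fx': 464.5738517034821, 'fy': 464.5738517034821, 'cx': 316.4195751315977, 'cy': 239.5723185647143, 'rvec': array([ 1.12401291, -2.64174889,  0.65597054]), 'tvec': array([0.28516991, 0.48375189, 0.69677359])}
{'time_s': 0.1, 'joint_positions': array([ 1.08449570e+00,  5.28417787e-01,  1.43377070e+00,  1.41214871e-06,
        1.18142281e+00, -1.78505653e-01]), 'qd': array([ 0.00130753, -0.00279204, -0.00292264,  0.00071024, -0.00049668,
       -0.00103806]), 'tau': array([-5.07840796e-04, -4.40987349e+01, -1.77150947e+01,  6.34913659e-02,
        5.34699659e-02, -4.28205124e-05]), 'tcp_pos': array([0.18897776, 0.59498124, 0.19064328]), 'ee_rot': array([ 2.96244035,  1.56877768, -2.05774414]), 'ft_force': array([ 0.42444303, -0.7894483 ,  0.49054959]), 'torque': array([-0.03003805, -0.10701278, -0.01200081]), 'width': 0.08679499497373327}
```

View pics/top0.png

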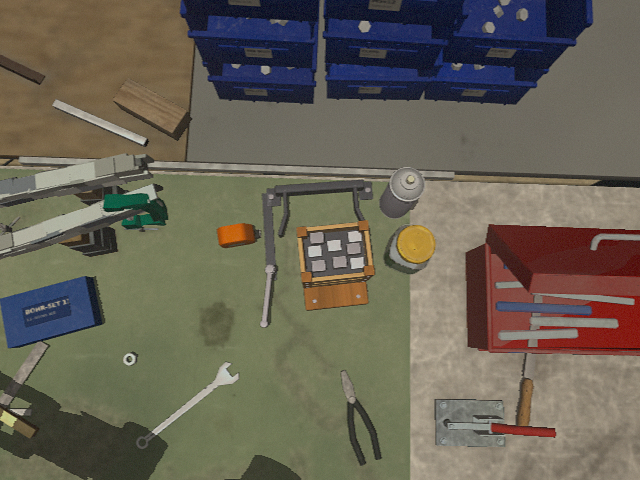

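View pics/side0.png

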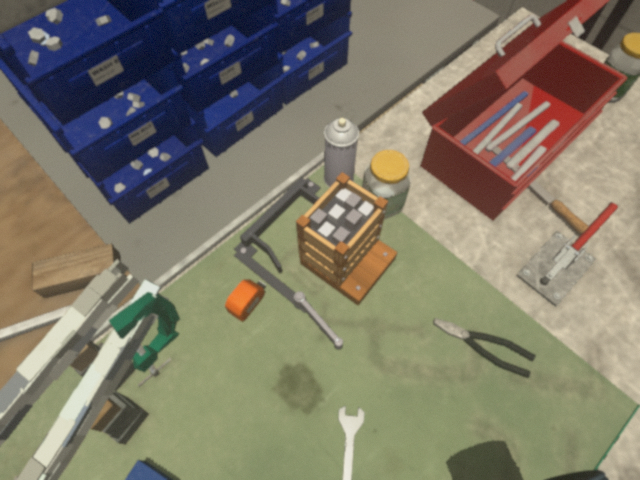

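Top view: stop at about (267–371, 187), bar pivot (270, 267), bar end (264, 324), footboard front edge (305, 309)–(368, 302). The can (405, 185), jar (412, 245) and tape (237, 235) stand beside the bay. The side view agrees. I'll take one enlarged crop for exact pixels.

```bash
cat > h.py <<'E'
from cell import *
import cv2,numpy as np
def ray(n,px,z):
    m=camera_model(n);R,_=cv2.Rodrigues(np.array(m["rvec"]));c=-R.T@m["tvec"]
    px=np.atleast_2d(px).astype(float)
    d=np.c_[(px[:,0]-m["cx"])/m["fx"],(px[:,1]-m["cy"])/m["fy"],np.ones(len(px))]@R
    return c+d*((z-c[2])/d[:,2])[:,None]
def crop(p,f,x0,y0,w,h,s=4):
    cv2.imwrite(f,cv2.resize(p[y0:y0+h,x0:x0+w],None,fx=s,fy=s,interpolation=cv2.INTER_CUBIC))
E
python3 - <<'E'
from h import *
p=cv2.imread("pics/top0.png");crop(p,"pics/c1.png",250,175,195,150,4)
for n,q,z in[("tip",(264,324),.037),("pivot",(270,267),.043),("stopL",(267,188),.032),("fbL",(305,309),.03),("fbR",(368,302),.03)]: print(n,ray("top",q,z).round(4))
E
```

```text
tip [[ 0.4057 -0.0488  0.037 ]]
pivot [[ 0.5199 -0.0562  0.043 ]]
stopL [[ 0.6883 -0.0415  0.032 ]]
fbL [[ 0.4377 -0.1296  0.03  ]]
fbR [[ 0.4552 -0.2578  0.03  ]]
```

View pics/c1.png

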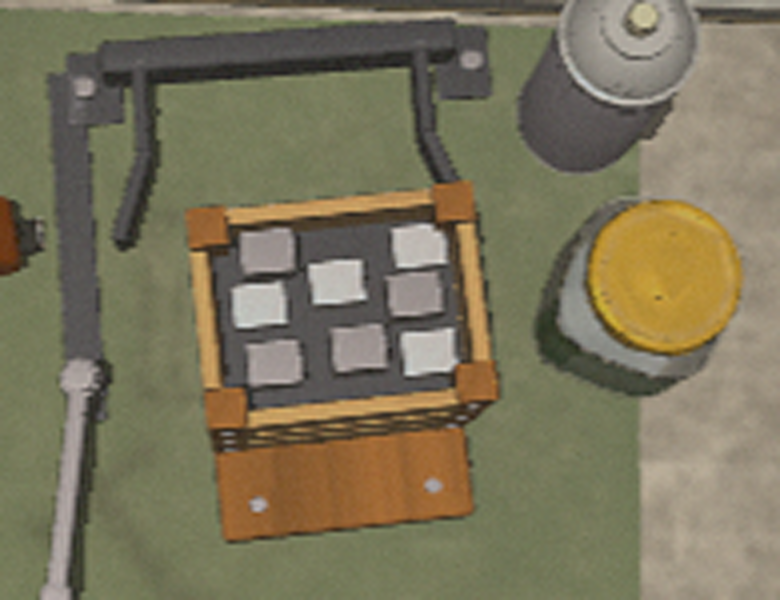

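Crop (4x, offset 250,175): stop's near top edge is about (103, 73)–(457, 52), and the rails' inner sides are at about (156, 100) and (414, 100). The pivot is at (82, 378) and the footboard front edge runs (226, 541)–(472, 515). The crate is about 5° off in line with the bay.

Run:
```python
from h import *
P=lambda x,y,z:ray("top",((x+.5)/4-.5+250,(y+.5)/4-.5+175),z)[0]
a,b=P(103,73,.032),P(457,52,.032); print("stop",a,b,np.linalg.norm(a-b))
yaw=np.arctan2(*(a-b)[[1,0]])-np.pi/2; print("bay yaw",np.degrees(yaw))
l,r=P(157,110,.032),P(416,95,.032); print("rails",l,r,np.linalg.norm(l-r))
pv=P(82,376,.043);print("pivot",pv)
ex=np.array([np.cos(yaw),np.sin(yaw)]);ey=np.array([-ex[1],ex[0]])
m=(a+b)[:2]/2
O2=pv[:2]+.160*ex-.115*ey
print("origin stop",m,"from pivot",O2)
f=[P(226,541,.03),P(472,515,.03),P(217,452,.03),P(463,430,.03)]
print("fb",f); cy=np.arctan2(*(f[0]-f[1])[[1,0]])-np.pi/2;print("crate yaw",np.degrees(cy),np.linalg.norm(f[0]-f[1]))
mid=(f[0]+f[1])[:2]/2; print("mid",mid)
for O in(m,O2): print("fb in bay",[((q[:2]-O)@ex).round(4).item() for q in f[:2]],[((q[:2]-O)@ey).round(4).item() for q in f[:2]],(mid-O)@ex,(mid-O)@ey)
t=ray("top",(263.8,324),.037)[0];print("tip",t,"bar ang",np.arctan2(-(t[:2]-pv[:2])@ey,-(t[:2]-pv[:2])@ex))
T=ray("top",((640+640)/2/4+250,0),0)
for n,q,z in[("can",(645,15),.185),("jar",(665,277),.136),("tapeL",(0,240),.06)]:print(n,P(*q,z))
```

```text
stop [ 0.67831994 -0.05950442  0.032     ] [ 0.6961458  -0.24614929  0.032     ] 0.1874941833978226
bay yaw 5.455590813716541
rails [ 0.65924399 -0.08860319  0.032     ] [ 0.67191253 -0.22472492  0.032     ] 0.13670997501405943
pivot [ 0.51663246 -0.05662082  0.043     ]
origin stop [ 0.68723287 -0.15282686] from pivot [ 0.68684123 -0.15588802]
fb [array([ 0.43601585, -0.13196848,  0.03      ]), array([ 0.45235816, -0.25707427,  0.03      ]), array([ 0.48098965, -0.12592179,  0.03      ]), array([ 0.49569109, -0.25194588,  0.03      ])]
crate yaw 7.442287745348008 0.1261686543827637
mid [ 0.444187   -0.19452137]
fb in bay [-0.2481, -0.2437] [0.0446, -0.0814] -0.24590898582725415 -0.018398257295338772
fb in bay [-0.2474, -0.243] [0.0477, -0.0784] -0.24522808310298375 -0.015388196665487592
tip [ 0.40568475 -0.04840736  0.037     ] bar ang -0.16911319591443166
can [ 0.67137644 -0.31517396  0.185     ]
jar [ 0.56034086 -0.33415216  0.136     ]
tapeL [ 0.58226724 -0.01406124  0.06      ]
```

```bash
cat >> h.py <<'E'
from scipy.spatial.transform import Rotation as Ro
YAW=np.radians(5.5);O=np.array([.687,-.154])
ex=np.array([np.cos(YAW),np.sin(YAW)]);ey=np.array([-ex[1],ex[0]])
def st():
    o=get_obs();R=Ro.from_euler("xyz",o["ee_rot"]).as_matrix();p=o["tcp_pos"]
    print("t",o["time_s"],"tcp",p.round(4),"bay",np.round([(p[:2]-O)@ex,(p[:2]-O)@ey],4),"F",o["ft_force"].round(1),"w",round(o["width"],4));print(R.round(3))
    a=np.degrees(np.arctan2(R[1,2],R[0,2]));print("z-axis heading",a,"turn to +ey / -ey",[(-(x-a)+180)%360-180 for x in(95.5,-84.5)],"q",o["joint_positions"].round(3))
    return o,R,p
E
python3 - <<'E'
from h import *
o,R,p=st()
for n in("top","side"):
    d=np.load(f"pics/{n}0.npy");m=camera_model(n);C,_=cv2.Rodrigues(np.array(m["rvec"]))
    v,u=np.mgrid[:480,:640];X=np.stack([(u-m["cx"])/m["fx"]*d,(v-m["cy"])/m["fy"]*d,d],-1)[d>0]
    W=(X-m["tvec"])@C
    print(n);print("y cols .6...-.4; rows x .2...0.75")
    for x in np.arange(.2,.75,.05):
        print(round(x,2),[ (int(1000*np.max(s[:,2])) if len(s:=W[(abs(W[:,0]-x)<.025)&(abs(W[:,1]-y)<.05)]) else None) for y in np.arange(.6,-.41,-.1)])
E
```

```text
t 0.1 tcp [0.189  0.595  0.1906] bay [-0.4239  0.7933] F [ 0.4 -0.8  0.5] w 0.0868
[[-0.001 -0.953  0.303]
 [-0.002  0.303  0.953]
 [-1.     0.    -0.002]]
z-axis heading 72.36463677284901 turn to +ey / -ey [np.float64(-23.135363227151004), np.float64(156.864636772849)] q [ 1.084  0.528  1.434  0.     1.181 -0.179]
top
y cols .6...-.4; rows x .2...0.75
0.2 [None, 21, 22, 7, 10, 9, 8, 7, 17, 17, 48]
0.25 [None, 21, 18, 7, 8, 10, 8, 7, 16, 17, 41]
0.3 [None, 9, 13, 7, 14, 8, 11, 7, 15, 9, 5]
0.35 [None, 41, 42, 6, 15, 7, 7, 7, 7, 8, 5]
0.4 [None, 42, 43, 43, 8, 7, 40, 39, 7, 7, 6]
0.45 [None, 43, 43, 43, 7, 7, 40, 40, 34, 33, 5]
0.5 [None, 6, 180, 42, 10, 7, 45, 172, 173, 170, 111]
0.55 [None, 18, 183, 199, 204, 48, 61, 172, 168, 140, 140]
0.6 [None, 47, 215, 222, 239, 227, 64, 171, 172, 140, 139]
0.65 [None, 6, 216, 228, 239, 230, 10, 35, 36, 186, 4]
0.7 [None, 6, 4, 6, 236, 233, 10, 35, 37, 187, 5]
side
y cols .6...-.4; rows x .2...0.75
0.2 [None, None, None, None, None, 6, 6, 7, 16, 16, 46]
0.25 [None, None, None, None, None, 9, 7, 6, 17, 16, 16]
0.3 [None, None, None, None, 5, 8, 9, 6, 16, 6, 4]
0.35 [None, None, None, None, 6, 7, 7, 7, 6, 7, 4]
0.4 [None, None, None, 6, 6, 6, 40, 39, 6, 7, 4]
0.45 [None, None, None, 42, 6, 6, 39, 41, 34, 33, 4]
0.5 [None, None, 180, 41, 7, 6, 44, 172, 172, 170, 112]
0.55 [None, None, 183, 200, 204, 47, 63, 172, 169, 140, 139]
0.6 [None, 16, 216, 223, 239, 228, 64, 171, 173, 140, 140]
0.65 [None, 6, 216, 227, 239, 233, 9, 34, 34, 186, 4]
0.7 [None, 5, 7, 6, 237, 234, 12, 35, 35, 185, 4]
```

```bash
python3 -m inch '[[0,0,0,-1.29],[0,0,0,-1.29],[0,0,0,-1.28],[0,-0.016,-0.04,0],[0,-0.016,-0.04,0],[0,-0.016,-0.04,0],[0,-0.016,-0.04,0],[0,-0.016,-0.04,0],[0,-0.016,-0.04,0],[0,-0.016,-0.04,0],[0,-0.016,-0.04,0],[0,-0.016,-0.04,0]]' 1; python3 -c "from h import *;st()"
```

```text
time_s: 1.6
tcp_pos: [0.3676, 0.2498, 0.1914]
ee_rot: [1.848, 1.571, -2.768]
ft_force: [0.6, -0.4, -0.2]
width: 0.0868
t 1.6 tcp [0.3676 0.2498 0.1914] bay [-0.2792  0.4326] F [ 0.6 -0.4 -0.2] w 0.0868
[[-0.    -0.995 -0.096]
 [-0.    -0.096  0.995]
 [-1.     0.    -0.   ]]
z-axis heading 95.53364867967716 turn to +ey / -ey [np.float64(0.03364867967715668), np.float64(-179.96635132032281)] q [ 0.344  0.286  1.866 -0.     0.99  -1.323]
```

```bash
python3 -m inch '[[0,0,-0.04,0],[0,0,-0.04,0],[0,0,-0.04,0],[0,0,-0.04,0],[0,0,-0.04,0],[0,0,-0.04,0],[0,0,-0.04,0],[0,0,-0.04,0],[0,0,-0.043,0],[0,0,-0.043,0],[0,0,-0.043,0],[0,0,0,0]]'
python3 -m inch '[[0.025,0,0,0],[0.025,0,0,0],[0.025,0,0,0],[0.025,0,0,0],[0.025,0,0,0],[0.025,0,0,0],[0.02,0,0,0],[0.011,0,0,0],[0,0,0,0]]'
python3 - <<'E'
from h import *
st()
p,d=capture("top");cv2.imwrite("pics/t2.png",p[:,:,::-1]); p2,d=capture("side");cv2.imwrite("pics/s2.png",p2[:,:,::-1])
crop(p2[:,:,::-1],"pics/c2.png",200,110,240,200,3)
E
```

```text
time_s: 3.1
tcp_pos: [0.4114, -0.1989, 0.1915]
ee_rot: [-2.536, 1.569, -0.872]
ft_force: [-0.3, 0.4, 0.3]
width: 0.0868
time_s: 4.22
tcp_pos: [0.41, -0.1949, 0.0101]
ee_rot: [0.753, 1.569, 2.42]
ft_force: [0.0, 0.1, 0.2]
width: 0.087
t 4.225 tcp [ 0.41   -0.1949  0.0101] bay [-0.2796 -0.0141] F [0.  0.1 0.2] w 0.087
[[-0.001 -0.995 -0.097]
 [ 0.001 -0.097  0.995]
 [-1.     0.001  0.001]]
z-axis heading 95.55318945348347 turn to +ey / -ey [np.float64(0.05318945348346915), np.float64(-179.94681054651653)] q [-0.691  0.643  1.997  0.     0.504 -2.359]
```

View pics/c2.png

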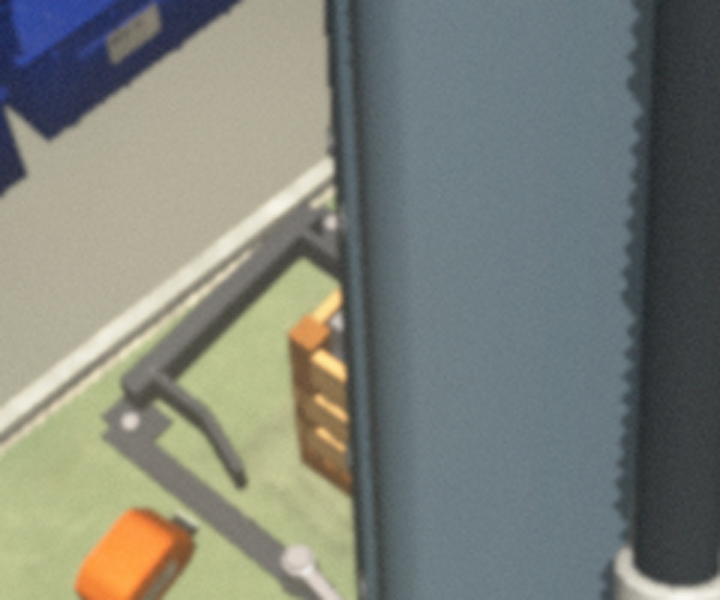

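The side crop is mostly hidden by the arm; the bay and the crate's left edge are undisturbed. I'll start pushing slowly with a slight shift to the left.

```bash
python3 -m inch '[[0,-0.007,0,0],[0,-0.006,0,0],[0,-0.006,0,0],[0,-0.005,0,0],[0,-0.004,0,0],[0,-0.004,0,0],[0,-0.004,0.0005,0],[0,-0.004,0.0005,0]]'
python3 -m inch '[[0,-0.004,0.0008,0],[0,-0.004,0.0008,0],[0,-0.004,0.0008,0],[0,-0.004,0.0008,0],[0,-0.004,0.0008,0],[0,-0.004,0.0008,0]]'
python3 - <<'E'
from h import *
st()
p,d=capture("top");crop(p[:,:,::-1],"pics/c3.png",230,165,210,170,3)
E
```

```text
time_s: 5.32
tcp_pos: [0.4498, -0.1905, 0.0104]
ee_rot: [1.027, 1.569, 2.695]
ft_force: [-3.3, 0.3, 2.2]
width: 0.087
time_s: 6.08
tcp_pos: [0.4735, -0.1837, 0.0105]
ee_rot: [0.998, 1.57, 2.665]
ft_force: [-5.4, -0.8, 1.2]
width: 0.0868
t 6.075 tcp [ 0.4735 -0.1837  0.0105] bay [-0.2154 -0.0091] F [-5.4 -0.8  1.2] w 0.0868
[[-0.001 -0.995 -0.096]
 [ 0.    -0.096  0.995]
 [-1.     0.001  0.   ]]
z-axis heading 95.50264211095192 turn to +ey / -ey [np.float64(0.002642110951910581), np.float64(-179.9973578890481)] q [-0.59   0.673  1.863 -0.     0.607 -2.257]
```

View pics/c3.png

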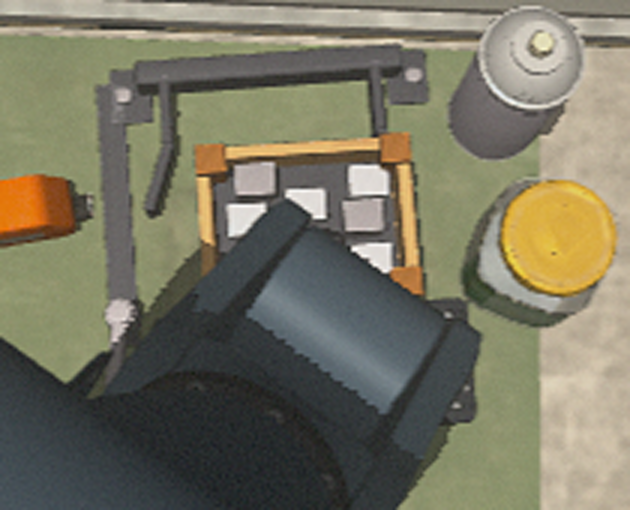

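The crate slides upright. Its far top corners are at about (195, 146) and (411, 133) in the 3x crop, and nothing else has moved. Next is its lateral offset.

Run:
```python
from h import *
for q in[(195,146),(411,133)]:
    w=ray("top",(q[0]/3+230-.3,q[1]/3+165-.3),.17)[0];print(w,(w[:2]-O)@ex,(w[:2]-O)@ey)
for q in[(172,120),(371,110)]:
    w=ray("top",(q[0]/3+230-.3,q[1]/3+165-.3),.032)[0];print(w,(w[:2]-O)@ex,(w[:2]-O)@ey)
```

```text
[ 0.60349922 -0.10787268  0.17      ] -0.0786952487390533 0.0539181498802228
[ 0.61573123 -0.23759177  0.17      ] -0.07895257442171025 -0.07637611783244529
[ 0.6535627  -0.08496137  0.032     ] -0.02666630219378484 0.0719256114656878
[ 0.6653898  -0.22428218  0.032     ] -0.028246954763729175 -0.06788736470744429
```

```bash
python3 - <<'E'
from h import *
m=camera_model("top");R,_=cv2.Rodrigues(np.array(m["rvec"]));print("cam",-R.T@m["tvec"])
for q in[(189,209),(471,183)]:
    w=ray("top",(q[0]/4+250-.3,q[1]/4+175-.3),.17)[0];print(w,(w[:2]-O)@ex,(w[:2]-O)@ey)
E
python3 -m inch '[[0,-0.004,0.001,0],[0,-0.004,0.0015,0],[0,-0.004,0.0015,0],[0,-0.004,0.0015,0],[0,-0.004,0.0015,0],[0,0,0,0]]'
python3 - <<'E'
from h import *
st()
p,d=capture("top");crop(p[:,:,::-1],"pics/c4.png",230,165,210,170,3)
E
```

```text
cam [ 0.40881974 -0.1455917   1.01053898]
[ 0.57873792 -0.11278715  0.17      ] -0.10381358912610787 0.05139957614690968
[ 0.59465078 -0.23918934  0.17      ] -0.10008910361579856 -0.07594586824050897
time_s: 6.88
tcp_pos: [0.4935, -0.1747, 0.0104]
ee_rot: [-1.641, 1.57, 0.027]
ft_force: [-2.8, -0.3, -1.5]
width: 0.0868
t 6.875 tcp [ 0.4935 -0.1747  0.0104] bay [-0.1946 -0.002 ] F [-2.8 -0.3 -1.5] w 0.0868
[[ 0.001 -0.995 -0.097]
 [ 0.    -0.097  0.995]
 [-1.    -0.001 -0.   ]]
z-axis heading 95.54689285768248 turn to +ey / -ey [np.float64(0.046892857682479416), np.float64(-179.95310714231755)] q [-0.554  0.684  1.824  0.     0.633 -2.222]
```

View pics/c4.png

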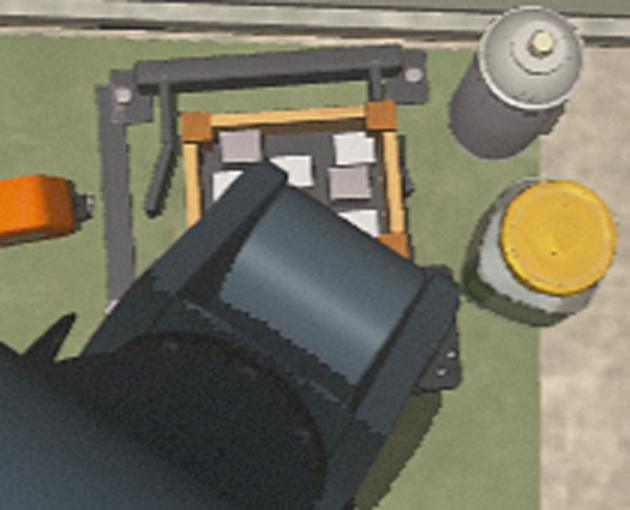

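The crate has followed to about mid-bay: far corners now near (182, 113) and (396, 101), with no neighbours disturbed. By this view the TCP is further into the crate than expected, so I'll check for tilt with depth and check the x scale with the side view.

Run:
```python
from h import *
def cloud(n,d):
    m=camera_model(n);C,_=cv2.Rodrigues(np.array(m["rvec"]));v,u=np.mgrid[:480,:640]
    X=np.stack([(u-m["cx"])/m["fx"]*d,(v-m["cy"])/m["fy"]*d,d],-1)
    return (X-m["tvec"])@C
p,d=capture("top");W=cloud("top",d)
for nm,q in[("farL",(198,127)),("farR",(381,117)),("nearR",(397,245)),("midfar",(285,118)),("side",(394,200))]:
    u,v=int(q[0]/3+230),int(q[1]/3+165);print(nm,np.median(W[v-1:v+2,u-1:u+2].reshape(-1,3),0).round(4))
for q in[(180,113),(396,101)]:
    w=ray("top",(q[0]/3+230-.3,q[1]/3+165-.3),.17)[0];print((w[:2]-O)@ex,(w[:2]-O)@ey)
for n,q,z in[("pivot",(299,299),.043),("tip",(339,344),.037),("fbfront near",(361,300),.03),("fb right",(397,258),.03)]:
    w=ray("side",q,z)[0];print("side",n,w,(w[:2]-O)@ex,(w[:2]-O)@ey)
```

```text
farL [ 0.6153 -0.1098  0.17  ]
farR [ 0.6249 -0.22    0.1685]
nearR [ 0.5479 -0.23    0.1695]
midfar [ 0.6245 -0.162   0.1613]
side [ 0.5769 -0.2285  0.1612]
-0.05782539783507606 0.061685051846047605
-0.05856301235009318 -0.06896223821309788
side pivot [ 0.51022774 -0.05044512  0.043     ] -0.1660331446659111 0.12002100910959869
side tip [ 0.40164062 -0.0454316   0.037     ] -0.27363982562313055 0.13541906212480376
side fbfront near [ 0.4328535  -0.13496446  0.03      ] -0.2511519882402712 0.04330676803831296
side fb right [ 0.44404252 -0.24794071  0.03      ] -0.2508427674295105 -0.07022177979811513
```

```bash
python3 -m inch '[[0,-0.004,0.0008,0],[0,-0.004,0.0008,0],[0,-0.004,0.0008,0],[0,-0.004,0.0008,0],[0,-0.004,0,0],[0,-0.004,0,0],[0,-0.004,0,0],[0,-0.004,0,0],[0,-0.004,0,0],[0,-0.004,0,0]]'
python3 -m inch '[[0,-0.003,0,0],[0,-0.003,0,0]]'; python3 -m inch '[[0,-0.003,0,0],[0,-0.003,0,0]]';python3 - <<'E'
from h import *
st()
p,d=capture("top");crop(p[:,:,::-1],"pics/c5.png",230,165,210,170,3)
E
```

```text
time_s: 8.22
tcp_pos: [0.5313, -0.1674, 0.0107]
ee_rot: [1.158, 1.568, 2.826]
ft_force: [-5.2, 0.1, 3.3]
width: 0.087
time_s: 8.48
tcp_pos: [0.5372, -0.1669, 0.0107]
ee_rot: [1.179, 1.568, 2.847]
ft_force: [-5.2, -0.8, 3.2]
width: 0.0871
time_s: 8.72
tcp_pos: [0.5432, -0.1663, 0.0107]
ee_rot: [1.179, 1.568, 2.847]
ft_force: [-5.9, 0.6, 2.7]
width: 0.087
t 8.725 tcp [ 0.5432 -0.1663  0.0107] bay [-0.1443  0.0016] F [-5.9  0.6  2.7] w 0.087
[[-0.002 -0.995 -0.097]
 [ 0.001 -0.097  0.995]
 [-1.     0.002  0.001]]
z-axis heading 95.56098054660839 turn to +ey / -ey [np.float64(0.06098054660839125), np.float64(-179.9390194533916)] q [-4.930e-01  7.170e-01  1.707e+00 -1.000e-03  7.190e-01 -2.161e+00]
```

View pics/c5.png

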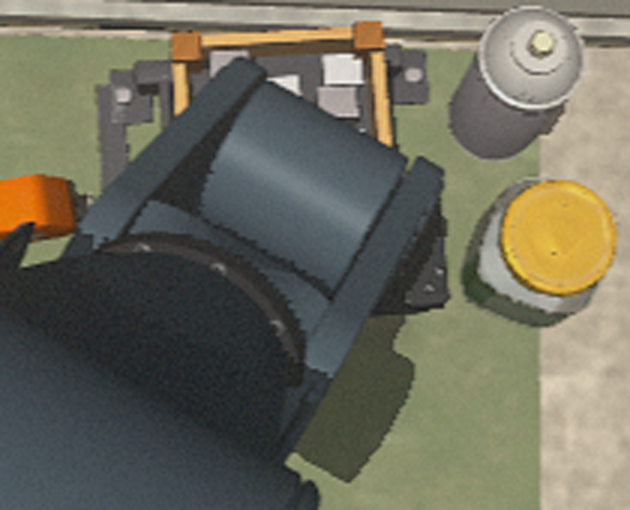

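The crate is in the rails: far corners at (172, 33) and (383, 22), so about 10 mm remain. The gripper's edge at (445, 300) clears the jar at (465, 285). I'll creep to the stop and watch the force.

```bash
python3 -m inch '[[0,-0.002,0,0],[0,-0.002,0,0],[0,-0.002,0,0]]';  python3 -m inch '[[0,-0.0015,0,0],[0,-0.0015,0,0]]'; python3 -m inch '[[0,-0.001,0,0]]';python3 -m inch '[[0,-0.001,0,0]]'
```

```text
time_s: 9.15
tcp_pos: [0.5492, -0.1657, 0.0106]
ee_rot: [1.174, 1.569, 2.842]
ft_force: [-5.4, -0.3, 1.9]
width: 0.0869
time_s: 9.4
tcp_pos: [0.5511, -0.1656, 0.0108]
ee_rot: [1.307, 1.567, 2.975]
ft_force: [-10.7, -3.4, 8.2]
width: 0.087
time_s: 9.52
tcp_pos: [0.5512, -0.1656, 0.011]
ee_rot: [1.343, 1.565, 3.012]
ft_force: [-12.7, -4.0, 10.0]
width: 0.0869
time_s: 9.65
tcp_pos: [0.5513, -0.1656, 0.0111]
ee_rot: [1.355, 1.563, 3.024]
ft_force: [-14.4, -3.4, 9.3]
width: 0.087
```

```bash
python3 -m inch '[[0,-0.0015,0,0],[0,-0.0015,0,0],[0,0,0,0]]'; python3 -m inch '[[0,0.004,0,0],[0,0.01,0,0],[0,0.02,0,0],[0,0.03,0,0],[0,0.03,0,0],[0,0.03,0,0],[-0.04,0.01,0,0],[-0.04,0,0,0],[0,0,0,0]]' 0
python3 - <<'E'
from h import *
st()
p,d=capture("top");crop(p[:,:,::-1],"pics/c6.png",230,165,210,170,3)
E
```

```text
time_s: 10.02
tcp_pos: [0.552, -0.1652, 0.0111]
ee_rot: [1.348, 1.559, 3.02]
ft_force: [-17.5, -6.2, 12.3]
width: 0.0871
time_s: 11.15
tcp_pos: [0.428, -0.1805, 0.0933]
ee_rot: [-2.272, 1.561, -0.605]
ft_force: [-0.5, -0.5, 0.2]
width: 0.0055
t 11.15 tcp [ 0.428  -0.1805  0.0933] bay [-0.2604 -0.0015] F [-0.5 -0.5  0.2] w 0.0055
[[ 0.008 -0.995 -0.096]
 [-0.006 -0.096  0.995]
 [-1.    -0.008 -0.006]]
z-axis heading 95.50212961370315 turn to +ey / -ey [np.float64(0.0021296137031470153), np.float64(-179.99787038629688)] q [-6.410e-01  4.760e-01  1.930e+00  1.000e-03  7.250e-01 -2.308e+00]
```

View pics/c6.png

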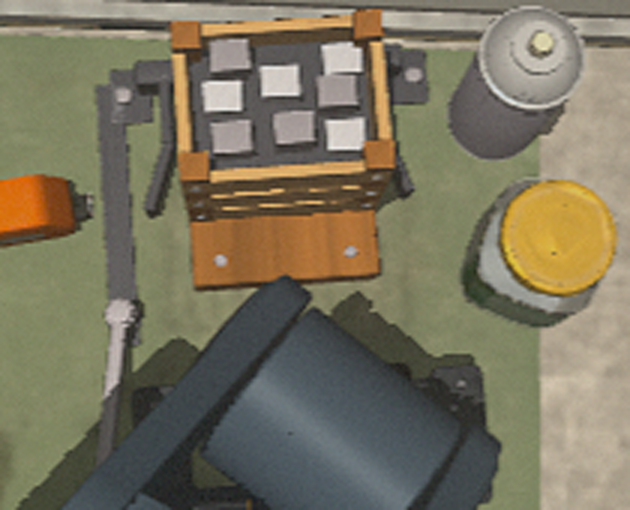

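The footboard front edge is at (195, 288)–(381, 273) and the far top corners at (172, 24) and (382, 12), all in the rails. I'll check home and get the bar move.

Run:
```python
from h import *
for nm,q,z in[("fbL",(195,288),.03),("fbR",(381,273),.03),("tL",(172,24),.17),("tR",(382,12),.17),("pivot",(121,313),.043),("barmid",(110,385),.037)]:
    w=ray("top",(q[0]/3+230-.3,q[1]/3+165-.3),z)[0];print(nm,w.round(4),((w[:2]-O)@ex).round(4),((w[:2]-O)@ey).round(4))
```

```text
fbL [ 0.5359 -0.1052  0.03  ] -0.1457 0.0631
fbR [ 0.5501 -0.2332  0.03  ] -0.1439 -0.0657
tL [ 0.6789 -0.0912  0.17  ] -0.002 0.0633
tR [ 0.6911 -0.2189  0.17  ] -0.0021 -0.065
pivot [ 0.5158 -0.0565  0.043 ] -0.1611 0.1135
barmid [ 0.4675 -0.0507  0.037 ] -0.2086 0.1239
```

The crate is home: front face at about -0.145 and square, y about -0.001. Now the rows for the bar's arc, using the offset between the robot and camera readings (about 19 mm in x) found at the contact.

```bash
python3 -m inch '[[0,-0.005,0.035,0],[0,-0.005,0.035,0],[0,-0.005,0.035,0],[0,-0.005,0.035,0],[0,-0.005,0.036,0],[0,0,0,0]]'; python3 -m inch '[[0.02,0,0,0],[0.02,0,0,0],[0.02,0,0,0],[0.018,0,0,0],[0,0,0,0]]' 0;python3 - <<'E'
from h import *
st()
p,d=capture("top");cv2.imwrite("pics/t7.png",cv2.resize(p[150:350,180:420,::-1],None,fx=3,fy=3,interpolation=cv2.INTER_CUBIC))
pv=np.array([-.1605,.114]);b=.019;q0=None
for th in np.arange(-.17,1.6,.15).tolist()+[1.571]:
    c,s=np.cos(th),np.sin(th);q=pv+.085*np.array([-c,-s])+(.005+.015*abs(c)+.0095*abs(s))*np.array([-s,c])+[b,0]
    print(round(th,2),q.round(4),"row y,z",None if q0 is None else (-(q-q0)[0].round(4),(q-q0)[1].round(4)));q0=q
E
```

```text
time_s: 11.95
tcp_pos: [0.432, 0.0015, 0.0895]
ee_rot: [1.081, 1.569, 2.752]
ft_force: [0.1, -0.1, 0.6]
width: 0.0006
time_s: 12.58
tcp_pos: [0.4321, -0.0013, 0.011]
ee_rot: [1.239, 1.568, 2.905]
ft_force: [-1.1, 0.4, 0.2]
width: 0.0007
t 12.575 tcp [ 0.4321 -0.0013  0.011 ] bay [-0.2391  0.1764] F [-1.1  0.4  0.2] w 0.0007
[[-0.003 -0.995 -0.095]
 [ 0.001 -0.095  0.995]
 [-1.     0.003  0.001]]
z-axis heading 95.46429761517906 turn to +ey / -ey [np.float64(-0.03570238482092236), np.float64(179.96429761517908)] q [-0.263  0.631  2.05  -0.     0.464 -1.929]
-0.17 [-0.2217  0.1495] row y,z None
-0.02 [-0.2261  0.1359] row y,z (np.float64(0.0044), np.float64(-0.0136))
0.13 [-0.2285  0.1239] row y,z (np.float64(0.0024), np.float64(-0.012))
0.28 [-0.2293  0.1117] row y,z (np.float64(0.0008), np.float64(-0.0122))
0.43 [-0.2282  0.0991] row y,z (np.float64(-0.0011), np.float64(-0.0126))
0.58 [-0.2251  0.0865] row y,z (np.float64(-0.0031), np.float64(-0.0127))
0.73 [-0.2199  0.0741] row y,z (np.float64(-0.0052), np.float64(-0.0124))
0.88 [-0.2125  0.0624] row y,z (np.float64(-0.0073), np.float64(-0.0117))
1.03 [-0.2031  0.0519] row y,z (np.float64(-0.0094), np.float64(-0.0106))
1.18 [-0.1919  0.0428] row y,z (np.float64(-0.0112), np.float64(-0.009))
1.33 [-0.1791  0.0357] row y,z (np.float64(-0.0128), np.float64(-0.0071))
1.48 [-0.165   0.0308] row y,z (np.float64(-0.0141), np.float64(-0.0049))
1.57 [-0.156  0.029] row y,z (np.float64(-0.009), np.float64(-0.0018))
```

View pics/t7.png

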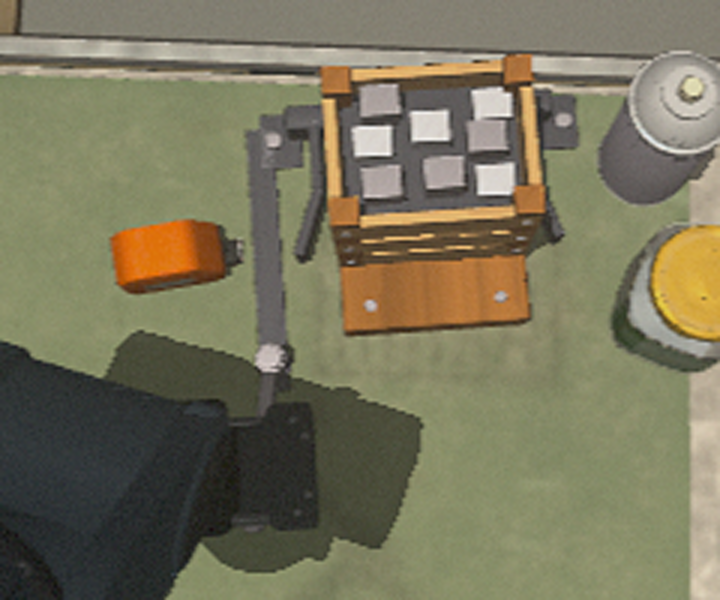

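The bar is untouched: pivot at (270, 357), finger to its left below (275, 465), crate home, neighbours in place. I'll swing the bar.

```bash
python3 -m inch '[[0,-0.006,-0.013,0],[0,-0.005,-0.013,0],[0,0.002,-0.007,0],[0,0.002,-0.007,0],[0,0.001,-0.006,0],[0,0.001,-0.006,0],[0,0.0005,-0.006,0],[0,0.0005,-0.006,0],[0,-0.0005,-0.006,0],[0,-0.0005,-0.006,0],[0,-0.0015,-0.006,0],[0,-0.0015,-0.006,0]]'
python3 -m inch '[[0,-0.0025,-0.006,0],[0,-0.0025,-0.006,0],[0,-0.0035,-0.006,0],[0,-0.004,-0.006,0],[0,-0.0045,-0.0055,0],[0,-0.005,-0.005,0],[0,-0.0055,-0.0045,0],[0,-0.0055,-0.0045,0],[0,-0.006,-0.0035,0],[0,-0.0065,-0.0035,0]]'
python3 -c "from h import *;st()"
```

```text
time_s: 14.12
tcp_pos: [0.4495, -0.0879, 0.0126]
ee_rot: [-2.013, 1.571, -0.346]
ft_force: [0.9, -0.7, 0.5]
width: 0.0004
time_s: 15.38
tcp_pos: [0.4998, -0.1335, 0.0125]
ee_rot: [0.898, 1.571, 2.565]
ft_force: [0.7, 0.5, -0.4]
width: 0.0002
t 15.375 tcp [ 0.4998 -0.1335  0.0125] bay [-0.1844  0.0383] F [ 0.7  0.5 -0.4] w 0.0002
[[-0.    -0.995 -0.096]
 [ 0.    -0.096  0.995]
 [-1.     0.     0.   ]]
z-axis heading 95.52684846106779 turn to +ey / -ey [np.float64(0.026848461067800145), np.float64(-179.9731515389322)] q [-0.477  0.676  1.838  0.     0.628 -2.145]
```

Run:
```python
from h import *
p,d=capture("top");p2,_=capture("side")
s=lambda q,x,y:cv2.resize(q[y:y+200,x:x+130,::-1],None,fx=3,fy=3,interpolation=cv2.INTER_CUBIC)
cv2.imwrite("pics/b8.png",np.hstack([s(p,240,200),s(p2,240,200)]))
```

```text
(no output)
```

View pics/b8.png

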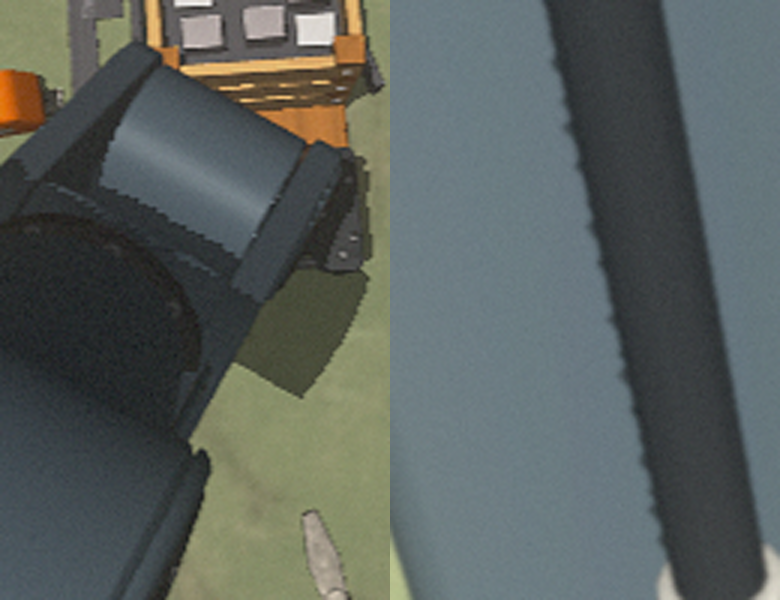

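The bar is hidden under the arm in both views. I'll go on to its end stop, watching the force.

```bash
python3 -m inch '[[0,-0.005,-0.002,0],[0,-0.005,-0.002,0],[0,-0.005,-0.0015,0],[0,-0.004,-0.001,0]]'; python3 -m inch '[[0,-0.003,0,0],[0,-0.002,0,0]]'; python3 -m inch '[[0,-0.002,0,0],[0,-0.002,0,0]]'; python3 -m inch '[[0,-0.001,0,0],[0,-0.001,0,0]]'; python3 -c "from h import *;st()"
```

```text
time_s: 15.98
tcp_pos: [0.5194, -0.1382, 0.0126]
ee_rot: [-2.328, 1.571, -0.661]
ft_force: [0.1, 0.6, -0.2]
width: 0.0001
time_s: 16.23
tcp_pos: [0.5241, -0.1375, 0.0125]
ee_rot: [0.904, 1.571, 2.572]
ft_force: [1.0, -0.7, -1.1]
width: 0.0002
time_s: 16.48
tcp_pos: [0.528, -0.1371, 0.0126]
ee_rot: [1.039, 1.571, 2.707]
ft_force: [-1.6, 0.2, -0.6]
width: 0.0006
time_s: 16.73
tcp_pos: [0.5299, -0.137, 0.0125]
ee_rot: [1.225, 1.571, 2.892]
ft_force: [0.0, 0.1, -0.2]
width: 0.0003
t 16.725 tcp [ 0.5299 -0.137   0.0125] bay [-0.1547  0.032 ] F [ 0.   0.1 -0.2] w 0.0003
[[-0.    -0.995 -0.096]
 [ 0.    -0.096  0.995]
 [-1.     0.     0.   ]]
z-axis heading 95.52420784531313 turn to +ey / -ey [np.float64(0.024207845313128473), np.float64(-179.97579215468687)] q [-0.457  0.697  1.762 -0.     0.682 -2.124]
```

```bash
python3 -m inch '[[0,-0.001,0,0],[0,-0.001,0,0]]'; python3 -m inch '[[0,-0.001,0,0],[0,-0.001,0,0],[0,0,0,0]]';python3 -m inch '[[0,-0.001,0,0],[0,-0.001,0,0],[0,0,0,0]]'
```

```text
time_s: 16.98
tcp_pos: [0.532, -0.1368, 0.0126]
ee_rot: [-2.777, 1.571, -1.109]
ft_force: [-0.7, -0.3, -0.1]
width: 0.0004
time_s: 17.35
tcp_pos: [0.534, -0.1366, 0.0126]
ee_rot: [-2.468, 1.571, -0.8]
ft_force: [-0.9, 0.2, -0.1]
width: 0.0006
time_s: 17.73
tcp_pos: [0.536, -0.1364, 0.0126]
ee_rot: [-2.12, 1.571, -0.453]
ft_force: [0.7, -0.2, 0.1]
width: 0.0003
```

No stop force was felt, so I'll back off and look.

```bash
python3 -m inch '[[0,0.01,0,0],[0,0.03,0,0],[0,0.03,0,0],[-0.03,0.03,0,0],[-0.03,0,-0.02,0],[-0.03,0,-0.04,0],[0,0,-0.04,0],[0,0,-0.04,0],[0,0,0,0]]';python3 - <<'E'
from h import *
st()
p,d=capture("top");crop(p[:,:,::-1],"pics/c9.png",220,165,220,170,3)
E
```

```text
time_s: 18.85
tcp_pos: [0.45, -0.2886, 0.1028]
ee_rot: [-2.575, 1.568, -0.911]
ft_force: [0.2, 0.3, -0.7]
width: 0.0004
t 18.85 tcp [ 0.45   -0.2886  0.1028] bay [-0.2488 -0.1113] F [ 0.2  0.3 -0.7] w 0.0004
[[ 0.002 -0.996 -0.093]
 [-0.002 -0.093  0.996]
 [-1.    -0.002 -0.002]]
z-axis heading 95.3371048579448 turn to +ey / -ey [np.float64(-0.16289514205521982), np.float64(179.83710485794478)] q [-7.790e-01  5.330e-01  1.746e+00 -1.000e-03  8.600e-01 -2.443e+00]
```

View pics/c9.png

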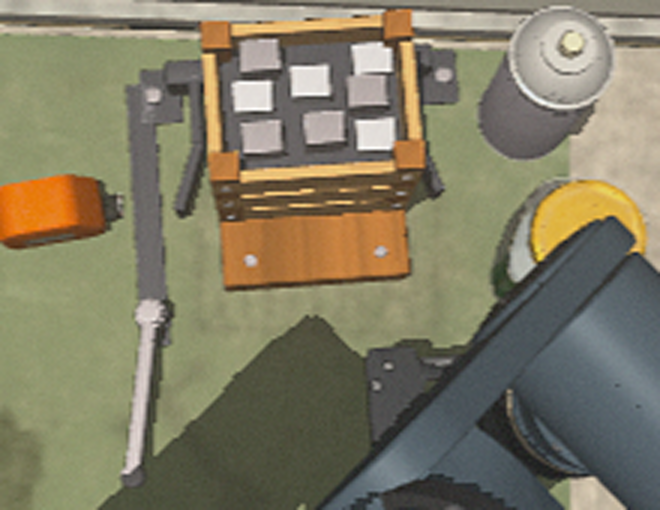

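The bar has not moved: pivot (150, 312), end (133, 478), same as before. The crate is home. So the fingers passed over the bar, and their real height must differ from the reported one. That also fits the crate's contact reading, with the gripper's body pushing instead of the fingers. I'll move clear of the jar and measure the real fingertip height from depth.

```bash
python3 -m inch '[[0,0.01,0.03,0],[0,0.01,0.04,0],[0,0.01,0.04,0],[0,0,0.04,0],[0,0,0.04,0],[0,0,0.04,0],[0,0,0,0]]';cat >> h.py <<'E'
def cloud(n,d):
    m=camera_model(n);C,_=cv2.Rodrigues(np.array(m["rvec"]));v,u=np.mgrid[:480,:640]
    X=np.stack([(u-m["cx"])/m["fx"]*d,(v-m["cy"])/m["fy"]*d,d],-1)
    return (X-m["tvec"])@C
E
python3 - <<'E'
from h import *
o,R,t=st()
for n in("side","top"):
    m=camera_model(n);C,_=cv2.Rodrigues(np.array(m["rvec"]));print(n,"cam",(-C.T@m["tvec"]).round(3))
    p,d=capture(n);W=cloud(n,d);cv2.imwrite(f"pics/{n}10.png",p[:,:,::-1]);np.save(f"pics/{n}10.npy",d)
    uv=C@t+m["tvec"];print("tcp px",uv[0]/uv[2]*m["fx"]+m["cx"],uv[1]/uv[2]*m["fy"]+m["cy"],"depth",uv[2])
    M=(d>0)&(np.hypot(W[...,0]-t[0],W[...,1]-t[1])<.13)&(W[...,2]>.05)
    Q=W[M]
    for z in np.arange(.05,.4,.02):
        s=Q[abs(Q[:,2]-z)<.01]
        if len(s):print(round(z,2),len(s),"dx %.3f..%.3f dy %.3f..%.3f"%(s[:,0].min()-t[0],s[:,0].max()-t[0],s[:,1].min()-t[1],s[:,1].max()-t[1]))
E
```

```text
time_s: 19.77
tcp_pos: [0.3944, -0.0554, 0.1023]
ee_rot: [0.991, 1.566, 2.663]
ft_force: [1.1, -0.0, 0.7]
width: 0.0004
t 19.775 tcp [ 0.3944 -0.0554  0.1023] bay [-0.2818  0.1262] F [ 1.1 -0.   0.7] w 0.0004
[[-0.004 -0.995 -0.101]
 [ 0.002 -0.101  0.995]
 [-1.     0.004  0.003]]
z-axis heading 95.81269599194825 turn to +ey / -ey [np.float64(0.31269599194826014), np.float64(-179.68730400805174)] q [-0.422  0.399  2.068  0.     0.679 -2.095]
side cam [0.265 0.133 0.844]
tcp px 347.88430104517755 332.1411854579808 depth 0.7597755668742695
0.21 146 dx -0.046..0.032 dy 0.004..0.082
0.23 735 dx -0.047..0.036 dy 0.010..0.096
0.25 1829 dx -0.047..0.029 dy 0.016..0.097
0.31 84 dx -0.017..0.018 dy 0.032..0.037
top cam [ 0.409 -0.146  1.011]
tcp px 263.74338418448735 330.2860313647475 depth 0.8904492568454412
0.21 44 dx -0.025..0.041 dy -0.068..-0.044
0.23 53 dx -0.024..0.041 dy -0.068..-0.008
0.25 1158 dx -0.044..0.047 dy -0.097..0.090
0.29 10 dx -0.027..0.040 dy -0.053..-0.009
0.31 215 dx -0.030..0.043 dy -0.053..-0.007
```

The gripper's body is centred on the TCP. So the body (37 mm ahead of the TCP) met the crate's upright side, and the fingers really are higher than reported. I'll touch the worktop in a free spot to get the true tip height.

```bash
python3 -m inch '[[0,0,0.035,0],[0,0,0.035,0],[0.025,0,0,0],[0.025,0,0,0],[0.025,0,0,0],[0.01,0,0,0],[0.005,0,0,0],[0,0,0,0]]'; for i in 1 2 ; do python3 -m inch '[[0.002,0,0,0],[0.002,0,0,0],[0,0,0,0]]'|grep -E "tcp|force";done; python3 -m inch '[[0.002,0,0,0],[0.002,0,0,0],[0,0,0,0]]'
```

```text
time_s: 20.88
tcp_pos: [0.3914, 0.01, 0.0127]
ee_rot: [-1.992, 1.57, -0.325]
ft_force: [0.2, -0.6, -0.5]
width: 0.0005
tcp_pos: [0.3912, 0.0103, 0.0087]
ft_force: [-0.1, -0.2, 0.1]
tcp_pos: [0.391, 0.0104, 0.0044]
ft_force: [-0.4, -0.0, 0.3]
time_s: 22.0
tcp_pos: [0.391, 0.0103, 0.0004]
ee_rot: [1.237, 1.57, 2.905]
ft_force: [-0.5, 0.4, 0.6]
width: 0.0006
```

No contact even at a reported z of 0, so I'll keep feeling downward.

```bash
for i in 1 2 3; do python3 -m inch '[[0.002,0,0,0],[0.002,0,0,0],[0,0,0,0]]'|grep -E "tcp|force";done
```

```text
tcp_pos: [0.391, 0.0104, -0.0036]
ft_force: [-0.1, -1.2, 0.2]
tcp_pos: [0.391, 0.0104, -0.0076]
ft_force: [-0.2, -0.8, -0.4]
tcp_pos: [0.391, 0.0104, -0.0116]
ft_force: [-0.0, 0.2, 0.4]
```

```bash
for i in 1 2 3; do python3 -m inch '[[0.002,0,0,0],[0.002,0,0,0],[0,0,0,0]]'|grep -E "tcp|force";done
```

```text
tcp_pos: [0.391, 0.0103, -0.0156]
ft_force: [-0.3, 1.0, -0.3]
tcp_pos: [0.391, 0.0103, -0.0196]
ft_force: [-0.2, -0.1, 1.0]
tcp_pos: [0.391, 0.0104, -0.0236]
ft_force: [0.2, 0.3, 1.2]
```

```bash
for i in 1 2 3 4 5; do python3 -m inch '[[0.001,0,0,0],[0.001,0,0,0],[0,0,0,0]]'|grep -E "tcp|force";done
```

```text
tcp_pos: [0.3911, 0.0103, -0.0255]
ft_force: [-1.6, 1.0, -0.4]
tcp_pos: [0.3911, 0.0103, -0.0275]
ft_force: [-0.5, 0.3, 0.7]
tcp_pos: [0.391, 0.0103, -0.0295]
ft_force: [-1.1, 0.6, 0.1]
tcp_pos: [0.3912, 0.0103, -0.0307]
ft_force: [-1.1, 0.5, 10.9]
tcp_pos: [0.3913, 0.0103, -0.0308]
ft_force: [-1.0, 0.6, 36.4]
```

The tip touches the worktop at a reported z of -0.030, so the fingertips sit 30 mm higher than reported. I'll correct by -30 mm: first seat the crate again properly, low at its footboard, then swing the bar.

```bash
python3 -m inch '[[-0.025,0,0,0],[-0.025,0,0,0],[-0.025,0,0,0],[0,0,-0.04,0],[0,0,-0.04,0],[0,0,-0.04,0],[0,0,-0.04,0],[0,0,-0.032,0],[0.02,0,0,0],[0.02,0,0,0],[0.0195,0,0,0],[0,0,0,0]]'; python3 -m inch '[[0,-0.02,0,0],[0,-0.02,0,0],[0,-0.02,0,0],[0,-0.02,0,0],[0,-0.015,0,0],[0,-0.008,0,0],[0,0,0,0]]'; python3 -c "from h import *;st()"
```

```text
time_s: 27.62
tcp_pos: [0.4086, -0.1801, -0.019]
ee_rot: [0.81, 1.568, 2.477]
ft_force: [-0.8, 0.4, 0.6]
width: 0.0004
time_s: 28.5
tcp_pos: [0.5123, -0.1708, -0.0178]
ee_rot: [-2.564, 1.571, -0.896]
ft_force: [0.1, 0.3, -0.4]
width: 0.0007
t 28.5 tcp [ 0.5123 -0.1708 -0.0178] bay [-0.1755  0.    ] F [ 0.1  0.3 -0.4] w 0.0007
[[ 0.    -0.995 -0.097]
 [-0.    -0.097  0.995]
 [-1.    -0.    -0.   ]]
z-axis heading 95.55087222391373 turn to +ey / -ey [np.float64(0.050872223913728476), np.float64(-179.94912777608624)] q [-0.529  0.747  1.79  -0.     0.605 -2.196]
```

```bash
python3 -m inch '[[0,-0.004,0,0],[0,-0.004,0,0],[0,-0.004,0,0],[0,-0.003,0,0]]'|grep -E "tcp|force"; for i in 1 2 3 4; do python3 -m inch '[[0,-0.001,0,0],[0,-0.001,0,0]]'|grep -E "tcp|force";done
```

```text
tcp_pos: [0.5273, -0.1695, -0.018]
ft_force: [-0.0, -0.5, -0.5]
tcp_pos: [0.529, -0.1691, -0.018]
ft_force: [0.3, -1.3, 0.3]
tcp_pos: [0.531, -0.169, -0.018]
ft_force: [0.7, 0.2, -0.7]
tcp_pos: [0.5325, -0.1688, -0.018]
ft_force: [-2.7, -1.3, 0.9]
tcp_pos: [0.5327, -0.1685, -0.018]
ft_force: [-7.3, -4.8, 3.4]
```

Contact is exactly where expected (TCP 9.5 mm before the footboard), and it resists. I'll press a little more, then go to the bar.

```bash
python3 -m inch '[[0,-0.0015,0,0],[0,-0.0015,0,0],[0,-0.001,0,0],[0,0,0,0]]'; python3 -m inch '[[0,0.008,0,0],[0,0.02,0,0],[0,0.03,0,0],[-0.02,0.03,0,0],[-0.04,0.01,0,0],[0,0,0.035,0],[0,0,0.045,0],[0,0,0.045,0],[0,0,0.045,0],[0.02,0,0,0],[0.02,0,0,0],[0,0,0,0]]'; python3 -c "from h import *;st()"
```

```text
time_s: 30.5
tcp_pos: [0.5325, -0.1683, -0.018]
ee_rot: [1.321, 1.558, 2.99]
ft_force: [-13.9, -8.1, 8.2]
width: 0.0002
time_s: 32.0
tcp_pos: [0.4251, -0.008, 0.0013]
ee_rot: [0.895, 1.57, 2.562]
ft_force: [-0.4, 0.2, 0.4]
width: 0.0006
t 32.0 tcp [ 0.4251 -0.008   0.0013] bay [-0.2467  0.1704] F [-0.4  0.2  0.4] w 0.0006
[[-0.001 -0.995 -0.096]
 [ 0.001 -0.096  0.995]
 [-1.     0.001  0.001]]
z-axis heading 95.53280750857377 turn to +ey / -ey [np.float64(0.03280750857376802), np.float64(-179.9671924914262)] q [-2.830e-01  6.510e-01  2.073e+00  1.000e-03  4.190e-01 -1.951e+00]
```

```bash
python3 -m inch '[[0.015,-0.003,0,0],[0,0,-0.007,0],[0,0,-0.007,0],[0,0,-0.007,0],[0,0.002,-0.007,0],[0,0.002,-0.007,0],[0,0.001,-0.006,0],[0,0.001,-0.006,0],[0,0.0005,-0.006,0],[0,0.0005,-0.006,0]]'
python3 -m inch '[[0,-0.0005,-0.006,0],[0,-0.0005,-0.006,0],[0,-0.0015,-0.006,0],[0,-0.0015,-0.006,0],[0,-0.0025,-0.006,0],[0,-0.0025,-0.006,0],[0,-0.0035,-0.006,0],[0,-0.004,-0.006,0],[0,-0.0045,-0.0055,0],[0,-0.005,-0.005,0]]'
python3 -m inch '[[0,-0.0055,-0.0045,0],[0,-0.0055,-0.0045,0],[0,-0.006,-0.0035,0],[0,-0.0065,-0.0035,0]]'
python3 -c "from h import *;st()"
```

```text
time_s: 33.25
tcp_pos: [0.4266, -0.0679, -0.013]
ee_rot: [1.059, 1.57, 2.727]
ft_force: [0.3, 1.4, 0.7]
width: 0.0004
time_s: 34.5
tcp_pos: [0.4585, -0.1236, -0.013]
ee_rot: [1.019, 1.571, 2.686]
ft_force: [-0.9, 1.5, -0.2]
width: 0.0005
time_s: 35.0
tcp_pos: [0.4835, -0.1371, -0.013]
ee_rot: [1.103, 1.571, 2.77]
ft_force: [-0.5, 1.5, 0.8]
width: 0.0002
t 35.0 tcp [ 0.4835 -0.1371 -0.013 ] bay [-0.2009  0.0363] F [-0.5  1.5  0.8] w 0.0002
[[-0.    -0.995 -0.096]
 [ 0.    -0.096  0.995]
 [-1.     0.     0.   ]]
z-axis heading 95.52649793370051 turn to +ey / -ey [np.float64(0.026497933700511567), np.float64(-179.9735020662995)] q [-0.499  0.716  1.884 -0.     0.542 -2.166]
```

Forces of about 1.5 N fit the bar's friction. On to its end stop.

```bash
python3 -m inch '[[0,-0.005,-0.002,0],[0,-0.005,-0.002,0],[0,-0.004,-0.001,0],[0,-0.004,0,0],[0,-0.003,0,0]]'|grep -E "tcp|force"; for i in 1 2 3 4; do python3 -m inch '[[0,-0.001,0,0],[0,-0.001,0,0]]'|grep -E "tcp|force";done
```

```text
tcp_pos: [0.5051, -0.1402, -0.0129]
ft_force: [-1.5, -1.0, 0.3]
tcp_pos: [0.5066, -0.1398, -0.0129]
ft_force: [-0.6, -0.8, 0.9]
tcp_pos: [0.5086, -0.1396, -0.0129]
ft_force: [-0.9, -0.3, -0.2]
tcp_pos: [0.51, -0.1394, -0.013]
ft_force: [-3.5, -2.3, 1.2]
tcp_pos: [0.51, -0.1393, -0.013]
ft_force: [-7.7, -5.2, 4.1]
```

The end stop is felt at a TCP x of -0.175, as computed for fully closed. I'll retreat straight back and check.

```bash
python3 -m inch '[[0,-0.001,0,0],[0,-0.001,0,0],[0,0,0,0]]'|grep -E "tcp|force"; python3 -m inch '[[0,0.006,0,0],[0,0.02,0,0],[0,0.03,0,0],[-0.03,0.03,0,0],[-0.04,0.01,0,0],[-0.04,0,0.02,0],[-0.03,0,0.04,0],[0,0,0.05,0],[0,0,0.05,0],[0,0,0.05,0],[0,0,0.05,0],[0,0,0,0]]'
python3 - <<'E'
from h import *
o,R,t=st()
p,d=capture("top");crop(p[:,:,::-1],"pics/c11.png",220,165,220,170,3)
E
```

```text
tcp_pos: [0.5099, -0.139, -0.0131]
ft_force: [-11.1, -6.9, 4.3]
time_s: 38.5
tcp_pos: [0.3934, 0.1137, 0.1272]
ee_rot: [-0.923, 1.569, 0.75]
ft_force: [-0.8, -0.4, -0.3]
width: 0.0006
t 38.5 tcp [0.3934 0.1137 0.1272] bay [-0.2666  0.2946] F [-0.8 -0.4 -0.3] w 0.0006
[[ 0.001 -0.995 -0.102]
 [ 0.001 -0.102  0.995]
 [-1.    -0.001  0.001]]
z-axis heading 95.87496208537287 turn to +ey / -ey [np.float64(0.37496208537288567), np.float64(-179.62503791462711)] q [ 6.000e-03  3.560e-01  2.021e+00  1.000e-03  7.640e-01 -1.668e+00]
```

View pics/c11.png

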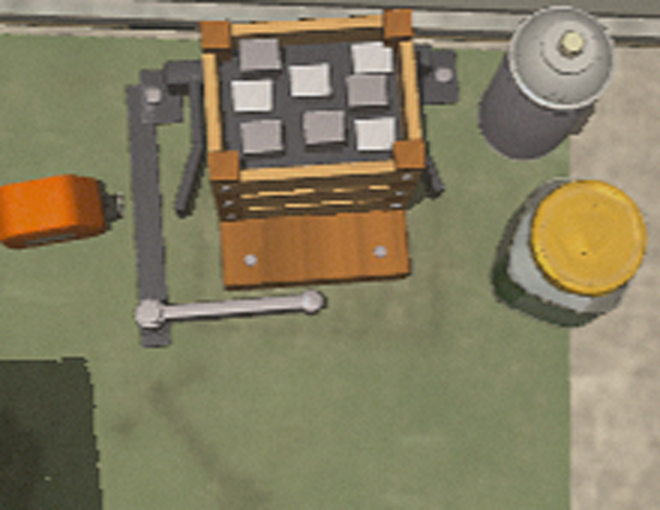

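The bar lies closed from (150, 313) to (313, 300), parallel to the footboard's front edge (225, 288)–(410, 273). The crate is in the rails against the stop, and the can, jar and tape are where they were. The robot touches nothing.

```bash
python3 -c "
from h import *
for q,z in[((225,288),.03),((410,273),.03),((150,313),.043),((313,300),.037)]:
    w=ray('top',(q[0]/3+220-.3,q[1]/3+165-.3),z)[0];print(((w[:2]-O)@ex).round(4),((w[:2]-O)@ey).round(4))
hand_in()"
```

```text
-0.1457 0.0631
-0.1438 -0.0651
-0.161 0.1142
-0.1589 0.0035
the job is handed in; nothing more can be done
```

The crate stands home against the stop, the retaining bar is closed across the footboard, and the job is handed in at about 38.5 s. The main slide was not done as asked, though: most of it was pushed above the footboard.

**What went wrong:** the fingertips sit about 30 mm higher than the reported TCP. I found this late, by touching the worktop, which gave contact at a reported z of -0.030. Until then:
- **Crate:** the slide was most likely driven by the gripper's body against the crate's upright side, not low at the footboard. The force stayed under about 25 N, and the crate showed no tilt when checked by depth part-way.
- **Bar:** my first sweep passed over the bar without moving it.

**What I corrected:** with the height offset allowed for, I pressed the footboard itself at about 12 mm height. It was already solid there, at about 18 N. I then swung the bar round to its end stop, at about 14 N.

**Last checks, from the top picture in the bay's frame:**

| Check | Measured | Wanted |
|---|---|---|
| Footboard front face, x | -0.146 to -0.144 | -0.145 |
| Crate lateral offset, y | about -0.001 | 0 ± 0.006 |
| Bar centre line, x | -0.161 at the pivot, -0.159 near the free end | -0.160 along its length |

The bar reading puts it within about 0.02 rad of fully closed. The spray can, jar and tape measure show at the same image positions as in earlier pictures, and the robot was clear of everything.

I viewed 12 pictures, two over the budget of 10.

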